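# Clamp the offcut and hold the angle gauge on its stud at the set mark

### The arm

A 6-joint arm with a two-finger parallel gripper is mounted at the origin on a cart in front of the work surface, level with it; the furniture and walls round the work are solid. World frame = base frame: x ahead of the robot, y to its left, z up, the work surface at z = 0. Lengths are in mm, angles in rad, forces in N, time in s.
With the tool pointing down it reaches from about 350 to 800 mm from the base axis. Payload 7.3 kg.
Tool frame: the origin (TCP) lies at the very end of the fingers, on their centre line; the grasp point (between the pads) lies bot.tcp_to_grasp behind it (bot.tcp_to_grasp is the distance from the TCP to the grasp point, in mm); z points along the fingers, y is the line along which they close (so a half turn about z gives the same grasp; the last joint's range is limited). The gripper opens to 85 mm and grips with 20 to 120 N. Pads are 22 mm wide; open, the fingers measure 114 mm over their backs; the gripper's body (76 mm by 85 mm) begins 54 mm behind the grasp point. The pads swing forward as they close: fully open they stand 13 mm farther back than shut.
Start: joints at [-1.417, 0.342, 1.524, -0, 1.275, -0.146], TCP at [155.07, -501.595, 231.322] pointing down, gripper open.
Joint ranges: [-2.53, 2.53], [-0.77, 2.02], [0.04, 2.7], [-1, 4.14], [0.28, 2.66], [-3.11, 3.11]. Speed limits (rad/s): [2.57, 2.57, 3.14, 3.14, 3.14, 3.14].

### API

Orientations are given as a unit quaternion [w, x, y, z].
In Python, from cell import bot gives the robot as it stands. The module is installed in compiled form; this text tells all that it offers.
- The arm moves only by the shell command python3 -m handwheel 'ROWS' [FORCE]. ROWS is JSON, a list of rows, each an object of numbers: "x", "y", "z": the shift along the tool's x, y, z in mm; "wx", "wy", "wz": the turn, a rotation vector about the tool's x, y, z in rad; "grip": the gripper command: -1 is fully open, 1 is shut, values between are in proportion. A call has 1 to 10 rows; each row shifts and turns the commanded pose from where the row before left it, along the tool's axes as they then stand; what a row does not reach is not made up. A row lasts 1/10 s, in which the tool goes at most 50 mm and 8.59 degrees, less where a joint would pass 70% of its speed; a pose out of reach is approached as far as the arm can. A call with a gripper value outside its range is refused whole. The fingers move at their own pace and stop on an object; FORCE is the grip in N (left out, the last holds). Time passes only in rows, so rows that do not move let the fingers close. It gives the time, the measured TCP pose, the force, the opening and the grip force at its end, in the units of the state.
- bot.get_obs(): the state, without advancing time (a new reading comes with each control period).
- bot.read_camera(name): name is "side" or "top"; returns a dict with "img" (384x512x3 uint8, red, green, blue), "intrinsics" (3x3 intrinsics, pixels), "rvec" (rotation vector, rad) and "tvec" (3), from world to camera coordinates, as OpenCV has them. Camera axes: x right, y down, z forward; pixel columns grow to the right and rows downward; lengths in mm; the calibration is good to about 2 mm. A picture is of the moment at which its call begins. There is no depth.
- bot.hand_in(): hands the job in; it is judged then, once.
Trained networks look in the newest picture that a camera, given by its name, has taken for a name from the list of things; names that differ only in an ending like _2 or _b are one class to them, and where a whole thing is asked for, a point or a joint stands for the part that bears it (a point fixed in the world has none). Each returns a list of dicts, best first, with "score" (0 to 1); they miss things now and then, are a little off and sometimes report something else, mostly with a low value. They report only what shows in the picture. A call takes as long as a camera call.
- bot.find_in(camera, target): "xy" ([column, row] in pixels, amid what is visible of it).
The state is a dict: "time_s": time; "q": joint angles; "joint_velocities": joint speeds; "joint_efforts": joint torques, N m; "tool_pos": TCP position; "orientation": TCP orientation; "contact_force": force on the tool from outside, world axes, zero at the start; "moment": the same for the moment, N m; "width": finger opening in mm; "finger_force": force on a finger pad.
Only numpy, scipy, OpenCV 4.12 (cv2) and the standard library are available. Lean on these libraries where they do the work, as an engineer would, in place of code of your own. Each camera call takes 0.05 s, during which the arm holds its last target. There are 200 camera calls.

### The job

Slide the clamp's loose jaw firmly shut on the wooden offcut, so that the offcut is pressed against the fixed jaw. Then set the angle gauge upright on top of the half-round steel stud, square across it, and rock it on the stud until its swinging pointer settles on the mark clipped to the dial. Finish while still holding the gauge there, pressed lightly on the stud with the pointer on the mark; leave the loose things round about alone.

Things in the scene. Friction and masses are not known exactly. Their poses are not given: they have to be found in the camera images.
- clamp: Fixed steel clamp; origin at the centre of its underside on the bench. Base plate 100 (x) x 220 (y) x 12 mm. Its fixed jaw stands at its +y end: 64 x 20 mm, top 52 mm above the bench, inner face at y = +65 mm. The loose jaw slides along its y axis towards +y.
- jaw (a joint): Travel of the loose jaw in m: larger is further shut (towards the clamp's +y). The jaw plate is 64 x 20 mm, its top 52 mm above the bench, its clamping face at y = -35 mm plus this travel in the clamp's axes. It starts at 0 to 0.015; at 0.050 it is shut on the 50 mm wide offcut lying against the fixed jaw (stop without the offcut: 0.060). Friction 5 N (plus up to about 4 N to push the offcut along), no spring: it stays where it is left.
- post (a point): Centre of the upright steel post on the loose jaw's slide, the part to take hold of or push: 18 (x) x 16 (y) x 44 mm, its foot stands on the slide 24 mm above the bench, its top is 68 mm above the bench. The back of the loose jaw plate is 29 mm from its face, on the +y side. Axes are the clamp's.
- offcut: Loose wooden block, 70 (x) x 50 (y) x 50 mm tall, 0.35 to 0.65 kg, standing on the clamp's base plate (12 mm above the bench) between the jaws; a half-round steel stud of radius 18 mm runs along its x axis on its top. Origin at the centre of its underside; x axis roughly the clamp's x.
- stud_crest (a point): Middle of the highest line of the half-round stud, 80 mm above the bench; axes are the offcut's, the stud runs along x (70 mm long, radius 18 mm).
- gauge: Pendulum angle gauge, about 0.35 kg, 150 mm tall, standing upright on the bench. Origin at the centre of the underside of its flat foot, 50 (x) x 70 (y) x 10 mm. The round white dial, 90 mm across and 20 mm thick, is centred 58 mm above the foot's underside and faces the gauge's -x. To be held by the handle block on top, not by the dial. A monitor stands behind the left half of the work, from about x = 0.6 m on: travel between the parts on the robot's side of them.
- gauge_grip (a point): Centre of the gauge's rubber handle block, 131 mm above the underside of the foot: 24 (x) x 30 (y) x 38 mm tall; axes are the gauge's. Held across the 30 mm (along y), it can be rocked about x without turning between the fingers.
- pointer (a joint): Angle in rad of the weighted pointer on the gauge: 0 along the dial's middle line to the foot, positive when its tip lies towards the gauge's +y. It hangs plumb whatever the gauge does and, lightly damped, swings for about 1.5 s after a movement. When the gauge's top leans by an angle towards its +y, the pointer reads plus that angle.
- mark (a joint): Angle in rad of the mark on the dial, same sense and zero as the pointer: a stiff flat brass clip over the dial's lower rim, 7 mm wide, reaching 17 mm inwards over the white face behind the pointer. It starts between 0.22 and 0.42 and stays there.
- pointer_tip (a point): Tip of the pointer, 36 mm from the dial's centre, 14.5 mm in front of the gauge's middle plane.
- mark_point (a point): Where the pointer's tip lies when it points at the middle of the mark, 36 mm from the dial's centre.
- loupe: Bystander: black loupe, 39 mm across, 34 mm tall, loose; origin under its centre.
- flux_tin: Bystander: round shallow tin, 49 mm across, 21 mm tall, loose; origin under its centre.
- tape_ring: Bystander: roll of tape, 47 mm across, 22 mm tall, loose; origin under its centre.

How it is judged (in metres and radians):
On the way, in this order (a step that is already met when the one before it is completed fails the run):
1. the loose jaw is shut on the offcut, which bears on the fixed jaw (value of joint jaw above 0.0475 m and contact force between jaw and offcut above 1.5 N), for 0.2 s.
2. the gauge stands upright on the stud, held (contact force between gauge and offcut above 0.8 N and angle between gauge's own z axis and vertical below 0.12 rad and contact force between the fingers and gauge above 1 N), for 0.2 s.
At the end, for the whole second after the job is handed in: Gauge gripped, at rest, square on the stud (0.25 rad), pressed on it over 0.8 N and clear of the clamp; pointer steady, its tip within 3.5 mm (half the mark's width) of the mark's middle; jaw still shut on the upright offcut (travel over 47.5 mm) (distance between pointer_tip and mark_point below 0.0035 m and velocity of joint pointer between -0.3 and 0.3 rad/s and angular speed of gauge below 0.1 rad/s and contact force between gauge and offcut above 0.8 N and contact force between the fingers and gauge above 1 N and contact force between gauge and clamp below 0.2 N and angle between the x axis of gauge and the x axis of offcut, either way round below 0.25 rad and value of joint jaw above 0.0475 m and angle between offcut's own z axis and vertical below 0.06 rad and z of offcut in the frame of clamp below 0.016 m); the arm keeps its last pose, push and grip.
It fails at once if a loose bystander is pushed away (distance of any of loupe, flux_tin, tape_ring from where it was at the start of the episode above 0.03 m).
It also fails if it takes over 64 s, if anything falls off the work surface, if the arm or the gripper's body presses on something with over 40 N, if the wrist force passes 120 N, or if a joint passes its speed limit or range.

## Working session

There is one attempt and no reset: what is moved stays moved. The work goes in short steps, Python scripts to look and compute and a shell command to move; the robot and the scene stay as the last step left them, time stands still between calls to the robot, and variables do not carry over. Pictures are saved under pics/ and viewed, at most 10 in all, crops included, and the job is handed in when it is done.

```bash
mkdir -p pics; cat > h.py <<'E'
import numpy as np, cv2
from cell import bot
def cam(n):
    r=bot.read_camera(n); R=cv2.Rodrigues(np.array(r["rvec"],float))[0]; return r["img"],np.array(r["intrinsics"],float),R,np.array(r["tvec"],float).ravel()
def ray(c,uv):
    _,K,R,t=c; d=R.T@np.linalg.inv(K)@np.array([uv[0],uv[1],1.]); return -R.T@t,d
def onz(c,uv,z):
    o,d=ray(c,uv); return o+d*(z-o[2])/d[2]
def tri(c1,u1,c2,u2):
    o1,d1=ray(c1,u1);o2,d2=ray(c2,u2);d1/=np.linalg.norm(d1);d2/=np.linalg.norm(d2)
    s=np.linalg.lstsq(np.c_[d1,-d2],o2-o1,rcond=None)[0]
    a=o1+s[0]*d1;b=o2+s[1]*d2; return (a+b)/2,np.linalg.norm(a-b)
def proj(c,p):
    _,K,R,t=c; q=K@(R@np.array(p,float)+t); return q[:2]/q[2]
def save(img,f): cv2.imwrite("pics/"+f,img[:,:,::-1])
E
python3 - <<'E'
from h import *
np.set_printoptions(precision=1,suppress=True)
cs={n:cam(n) for n in("top","side")}
for n in cs:
    save(cs[n][0],n+"0.png"); print(n,"pos",ray(cs[n],(256,192))[0],ray(cs[n],(256,192))[1])
H=dict(clamp=10,post=50,offcut=60,stud_crest=80,gauge=60,gauge_grip=131,pointer_tip=22,mark_point=22,loupe=34,flux_tin=21,tape_ring=22,jaw=52)
for t in H:
    b={}
    for n in cs:
        f=bot.find_in(n,t)
        if f: b[n]=f[0]["xy"]; print(t,n,[(np.array(x["xy"]),round(x["score"],2)) for x in f[:2]],onz(cs[n],f[0]["xy"],H[t])[:2])
    if len(b)==2: print("   tri",*tri(cs["top"],b["top"],cs["side"],b["side"]))
E
```

```text
top pos [ 454.9  -53.9 1325.2] [ 0.1  0.  -1. ]
side pos [281.8 712.2 606.5] [ 0.3 -0.8 -0.5]
clamp top [(array([162.3, 213.8]), 0.68)] [455.7 218.9]
clamp side [(array([259.9, 352.7]), 0.82)] [431.9 276.7]
   tri [451.9 231.  -53.8] 8.087312030260124
post top [(array([171.4, 214.8]), 0.69), (array([240.9, 215.5]), 0.44)] [453.5 184.7]
post side [(array([265.4, 304.8]), 0.81)] [446.4 207.9]
   tri [453.1 188.6  28.6] 0.7155167210392106
offcut top [(array([141.9, 211.5]), 0.94)] [460.8 266.2]
offcut side [(array([244.7, 333. ]), 0.68), (array([291.4, 246. ]), 0.4)] [455.1 286.1]
   tri [461.  271.1  40.8] 0.33803165542092745
stud_crest top [(array([144.4, 212.7]), 0.66)] [457.5 254.1]
stud_crest side [(array([241.4, 334.3]), 0.91)] [452.7 305.8]
   tri [462.8 267.6  32.3] 10.922400686408677
gauge top [(array([306.3, 225.9]), 0.82)] [ 431.5 -197.7]
gauge side [(array([314.6, 189.5]), 0.89)] [ 453.5 -196.5]
   tri [ 442.2 -195.1   62.7] 21.711859430027648
gauge_grip top [(array([303.6, 222.6]), 0.77)] [ 441.4 -182.3]
gauge_grip side [(array([317.3, 188.3]), 0.91)] [426.8 -85.7]
   tri [ 443.  -188.4   70.1] 4.707431439792418
pointer_tip top [(array([170.8, 216. ]), 0.19)] [449.9 191.5]
loupe side [(array([292.9, 245.5]), 0.85), (array([238.7, 192.5]), 0.63)] [451.1   9.7]
flux_tin top [(array([303.5, 146.4]), 0.81)] [ 663.1 -190. ]
flux_tin side [(array([238.5, 190. ]), 0.52)] [ 659.  -186.3]
   tri [ 662.3 -190.7   18. ] 2.7554903634435335
tape_ring side [(array([175. , 275.9]), 0.73)] [651.4 171.4]
jaw top [(array([168.6, 214.6]), 0.84)] [453.9 192.2]
jaw side [(array([265.9, 304.5]), 0.84), (array([245.3, 354.1]), 0.29)] [445.2 208.8]
   tri [451.9 194.8  36.1] 4.044887623115211
```

```bash
python3 - <<'E'
import cv2,numpy as np
a=cv2.imread("pics/top0.png");b=cv2.imread("pics/side0.png")
ct=cv2.resize(a[110:280,90:350],None,fx=3,fy=3,interpolation=cv2.INTER_CUBIC)
cs=cv2.resize(b[140:384,140:400],None,fx=2.4,fy=2.4,interpolation=cv2.INTER_CUBIC)
cv2.imwrite("pics/top0c.png",ct);cv2.imwrite("pics/side0c.png",cs);print(ct.shape,cs.shape)
E
```

```text
(510, 780, 3) (586, 624, 3)
```

View pics/top0c.png

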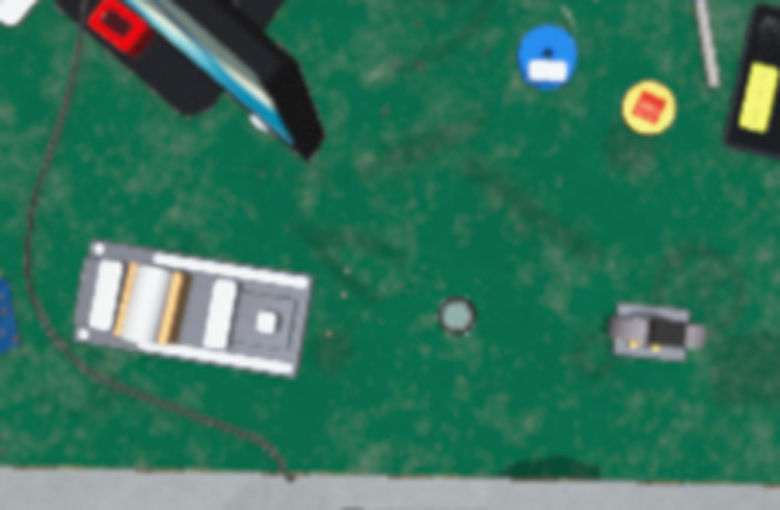

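View pics/side0c.png

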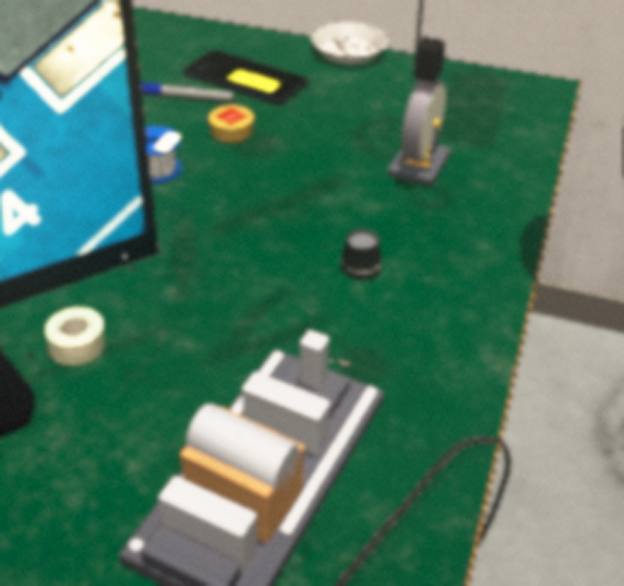

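The top crop shows the clamp at left: plate corners at (92,241), (312,275), (297,376), (78,338), post top (266,321), stud (148,302). It also shows the loupe between clamp and gauge at (457,315), and the gauge foot at (617,303), (690,309), (686,360), (613,353). In the side crop the gauge stands upright with its dial facing the robot.

```bash
python3 - <<'E'
from h import *
np.set_printoptions(precision=1,suppress=True)
c=cam("top"); s=cam("side")
P=lambda u,v,z: onz(c,(90+u/3,110+v/3),z)
S=lambda u,v,z: onz(s,(140+u/2.4,140+v/2.4),z)
def rect(q):
    ctr=np.mean(q,0); y=(q[0]+q[3]-q[1]-q[2])/2; x=(q[0]+q[1]-q[2]-q[3])/2
    print(ctr,"len y",np.linalg.norm(y),"len x",np.linalg.norm(x),"yaw",np.arctan2(-y[0],y[1]),np.arctan2(x[1],x[0]));
rect([P(92,241,12),P(312,275,12),P(297,376,12),P(78,338,12)])
rect([P(617,303,10),P(690,309,10),P(686,360,10),P(613,353,10)])
print("post",P(266,321,68),"fixjaw",P(106,295,52),"jaw",P(219,313,52),"crest",P(148,302,80))
print("handle top",P(668,333,150),"loupe",P(457,315,34))
print("side post",S(316,340,68),"handle top",S(431,45,150))
print(tri(c,(90+266/3,110+321/3),s,(140+316/2.4,140+338/2.4)))
print(tri(c,(90+668/3,110+333/3),s,(140+431/2.4,140+45/2.4)))
o=bot.get_obs();print(o["tool_pos"],o["orientation"],o["width"],bot.tcp_to_grasp,o["contact_force"])
print(cv2.Rodrigues(np.eye(3))[0].T, o["time_s"])
from scipy.spatial.transform import Rotation as Ro
w=o["orientation"];print(Ro.from_quat([w[1],w[2],w[3],w[0]]).as_matrix())
E
```

```text
[459.1 240.2  12. ] len y 217.1908442653432 len x 97.16226148184924 yaw -0.13768846788836173 -0.10648325079201794
[ 446.7 -205.7   10. ] len y 71.50503270710952 len x 49.333060226728605 yaw -0.06434990614078318 -0.0625802595479369
post [447.9 160.8  68. ] fixjaw [468.6 315.5  52. ] jaw [454.2 208.1  52. ] crest [462.8 268.3  80. ]
handle top [ 446.4 -203.9  150. ] loupe [457.8 -16.2  34. ]
side post [448.8 166.7  68. ] handle top [ 447.5 -193.2  150. ]
(array([449.1, 161.6,  65.2]), np.float64(2.5432390044929893))
(array([ 447.9, -204.3,  144.6]), np.float64(3.1863089515354255))
[ 155.1 -501.6  231.3] [0.  1.  0.1 0. ] 85.44935986596695 18.700000000000003 [-0.3  0.4 -0.5]
[[0. 0. 0.]] 1.4
[[ 1.   0.3  0. ]
 [ 0.3 -1.  -0. ]
 [-0.   0.  -1. ]]
```

```bash
python3 -m handwheel '[{"wz":0.134,"grip":1},{"wz":0.133,"grip":1},{"wz":0.133,"grip":1},{"x":40,"grip":1},{"x":40,"grip":1},{"x":40,"grip":1},{"x":40,"grip":1},{"x":42,"grip":1},{"y":-40,"grip":1},{"y":-40,"grip":1}]' 40
python3 -m handwheel '[{"y":-45},{"y":-45},{"y":-45},{"y":-45},{"y":-45},{"y":-45},{"y":-45},{"y":-45},{"y":-45},{"y":-45}]'
```

```text
$[0]: bad value
$[0]: bad value
```

```bash
python3 -m handwheel '[{"x":0,"y":0,"z":0,"wx":0,"wy":0,"wz":0.13,"grip":1}]' 40
python3 -m handwheel '[{"y":0,"grip":1}]'; python3 -m handwheel '[{"x":0,"y":0,"z":0,"wx":0,"wy":0,"wz":0.13,"grip":1}]'
```

```text
time_s: 1.5
tool_pos: [155.1, -501.6, 231.3]
orientation: [0.0, 0.996, 0.084, 0.0]
contact_force: [0.3, 0.3, 0.0]
width: 73.2
finger_force: 0.0
time_s: 1.6
tool_pos: [155.1, -501.6, 231.3]
orientation: [0.0, 1.0, 0.017, -0.0]
contact_force: [0.7, 0.3, 0.5]
width: 59.1
finger_force: 0.0$[0]: bad value
```

```bash
python3 -m handwheel '[{"x":0,"y":0,"z":0,"wx":0,"wy":0,"wz":0.14,"grip":1},{"x":40,"y":0,"z":0,"wx":0,"wy":0,"wz":0,"grip":1},{"x":40,"y":0,"z":0,"wx":0,"wy":0,"wz":0,"grip":1},{"x":40,"y":0,"z":0,"wx":0,"wy":0,"wz":0,"grip":1},{"x":40,"y":0,"z":0,"wx":0,"wy":0,"wz":0,"grip":1},{"x":42,"y":0,"z":0,"wx":0,"wy":0,"wz":0,"grip":1},{"x":0,"y":-45,"z":0,"wx":0,"wy":0,"wz":0,"grip":1},{"x":0,"y":-45,"z":0,"wx":0,"wy":0,"wz":0,"grip":1},{"x":0,"y":-45,"z":0,"wx":0,"wy":0,"wz":0,"grip":1},{"x":0,"y":-45,"z":0,"wx":0,"wy":0,"wz":0,"grip":1}]'
python3 -m handwheel '[{"x":0,"y":-45,"z":0,"wx":0,"wy":0,"wz":0,"grip":1},{"x":0,"y":-45,"z":0,"wx":0,"wy":0,"wz":0,"grip":1},{"x":0,"y":-45,"z":0,"wx":0,"wy":0,"wz":0,"grip":1},{"x":0,"y":-45,"z":0,"wx":0,"wy":0,"wz":0,"grip":1},{"x":0,"y":-45,"z":0,"wx":0,"wy":0,"wz":0,"grip":1},{"x":0,"y":-45,"z":0,"wx":0,"wy":0,"wz":0,"grip":1},{"x":0,"y":-45,"z":0,"wx":0,"wy":0,"wz":0,"grip":1},{"x":0,"y":-45,"z":0,"wx":0,"wy":0,"wz":0,"grip":1},{"x":0,"y":-45,"z":0,"wx":0,"wy":0,"wz":0,"grip":1},{"x":0,"y":-45,"z":0,"wx":0,"wy":0,"wz":0,"grip":1}]'
```

```text
time_s: 2.6
tool_pos: [374.1, -340.9, 231.0]
orientation: [-0.0, 0.999, -0.05, -0.0]
contact_force: [-0.3, 1.0, 0.1]
width: 0.2
finger_force: 0.0
time_s: 3.6
tool_pos: [419.0, 106.9, 231.6]
orientation: [0.0, 0.999, -0.05, 0.0]
contact_force: [1.2, -0.3, -0.1]
width: -0.1
finger_force: 0.0
```

```bash
python3 -m handwheel '[{"x":22,"y":-14,"z":0,"wx":0,"wy":0,"wz":0.033,"grip":1},{"x":0,"y":0,"z":45,"wx":0,"wy":0,"wz":0,"grip":1},{"x":0,"y":0,"z":45,"wx":0,"wy":0,"wz":0,"grip":1},{"x":0,"y":0,"z":40,"wx":0,"wy":0,"wz":0,"grip":1},{"x":0,"y":0,"z":0,"wx":0,"wy":0,"wz":0,"grip":1},{"x":0,"y":0,"z":0,"wx":0,"wy":0,"wz":0,"grip":1}]'
python3 - <<'E'
from h import *
a=cam("top")[0];b=cam("side")[0]
im=np.hstack([cv2.resize(a[170:270,100:230],None,fx=3,fy=3,interpolation=2),cv2.resize(b[240:380,180:310],(390,420),interpolation=2)[:300]])
save(im,"p1.png")
E
```

```text
time_s: 4.2
tool_pos: [442.7, 116.8, 101.9]
orientation: [0.0, 0.998, -0.067, -0.0]
contact_force: [-0.2, 0.6, 0.2]
width: -0.1
finger_force: 0.0
```

View pics/p1.png

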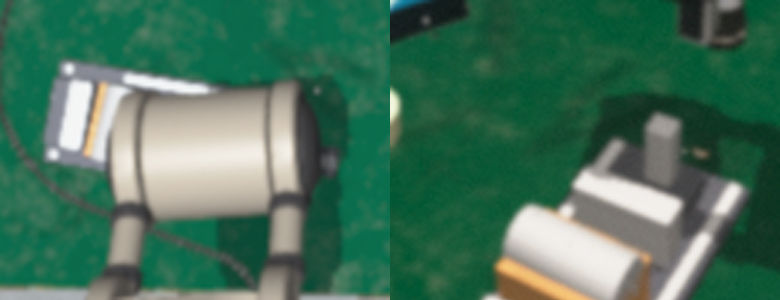

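```bash
python3 - <<'E'
from h import *
s=cam("side"); print(proj(s,bot.get_obs()["tool_pos"]),proj(s,[449,161,68]),proj(s,[458,-16,20]))
save(cv2.resize(s[0],None,fx=1.5,fy=1.5,interpolation=2),"p2.png")
E
```

```text
[282.84720964 250.83410452] [272.52252162 279.58799774] [292.74087271 243.01143673]
```

View pics/p2.png

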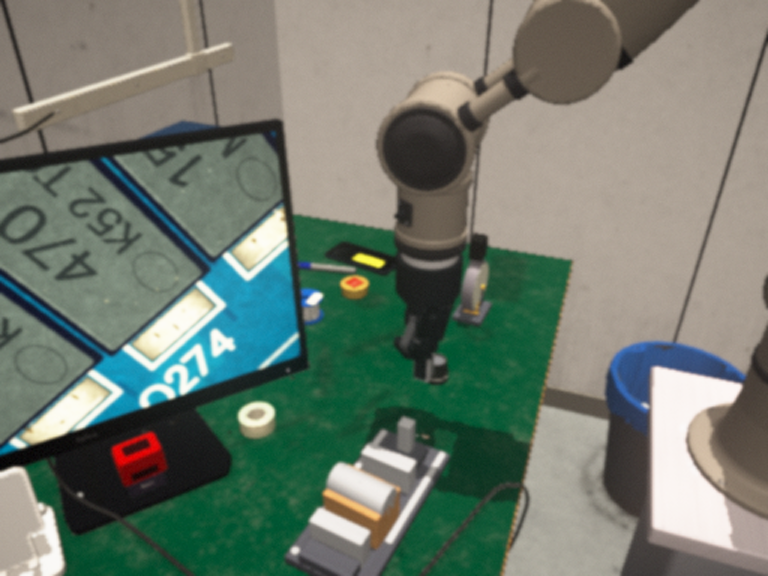

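```bash
python3 -m handwheel '[{"x":0,"y":0,"z":34,"wx":0,"wy":0,"wz":0,"grip":1},{"x":0,"y":0,"z":30,"wx":0,"wy":0,"wz":0,"grip":1},{"x":0,"y":-8,"z":0,"wx":0,"wy":0,"wz":0,"grip":1},{"x":0,"y":-8,"z":0,"wx":0,"wy":0,"wz":0,"grip":1},{"x":0,"y":-8,"z":0,"wx":0,"wy":0,"wz":0,"grip":1},{"x":0,"y":-8,"z":0,"wx":0,"wy":0,"wz":0,"grip":1},{"x":0,"y":-8,"z":0,"wx":0,"wy":0,"wz":0,"grip":1}]'
python3 -m handwheel '[{"x":0,"y":-5,"z":0,"wx":0,"wy":0,"wz":0,"grip":1},{"x":0,"y":-5,"z":0,"wx":0,"wy":0,"wz":0,"grip":1}]'
```

```text
time_s: 5.05
tool_pos: [449.2, 156.9, 39.1]
orientation: [0.0, 0.998, -0.066, 0.002]
contact_force: [1.8, -6.4, 3.3]
width: 0.2
finger_force: 2.9
time_s: 5.25
tool_pos: [450.5, 166.7, 38.9]
orientation: [0.0, 0.998, -0.066, 0.002]
contact_force: [1.8, -5.7, 3.4]
width: 0.1
finger_force: 2.7
```

```bash
python3 -m handwheel '[{"x":0,"y":-5,"z":0,"wx":0,"wy":0,"wz":0,"grip":1},{"x":0,"y":-2,"z":0,"wx":0,"wy":0,"wz":0,"grip":1}]'
python3 -m handwheel '[{"x":0,"y":-2,"z":0,"wx":0,"wy":0,"wz":0,"grip":1},{"x":0,"y":-1,"z":0,"wx":0,"wy":0,"wz":0,"grip":1}]'
```

```text
time_s: 5.45
tool_pos: [451.4, 173.6, 38.8]
orientation: [0.0, 0.998, -0.066, 0.002]
contact_force: [0.7, -7.1, 3.4]
width: 0.0
finger_force: 3.3
time_s: 5.65
tool_pos: [451.8, 176.3, 38.9]
orientation: [0.0, 0.998, -0.066, 0.002]
contact_force: [1.5, -7.1, 3.9]
width: -0.1
finger_force: 3.5
```

```bash
python3 -m handwheel '[{"x":0,"y":-1,"z":0,"wx":0,"wy":0,"wz":0,"grip":1},{"x":0,"y":-1,"z":0,"wx":0,"wy":0,"wz":0,"grip":1}]'
```

```text
time_s: 5.85
tool_pos: [452.0, 178.1, 38.8]
orientation: [0.0, 0.998, -0.066, 0.002]
contact_force: [1.0, -8.3, 4.1]
width: 0.1
finger_force: 3.5
```

```bash
python3 -m handwheel '[{"x":0,"y":-2,"z":0,"wx":0,"wy":0,"wz":0,"grip":1},{"x":0,"y":-1,"z":0,"wx":0,"wy":0,"wz":0,"grip":1}]'; python3 -m handwheel '[{"x":0,"y":-1,"z":0,"wx":0,"wy":0,"wz":0,"grip":1},{"x":0,"y":-1,"z":0,"wx":0,"wy":0,"wz":0,"grip":1}]'
```

```text
time_s: 6.05
tool_pos: [452.5, 181.2, 38.9]
orientation: [0.0, 0.998, -0.066, 0.002]
contact_force: [1.5, -7.0, 3.9]
width: -0.1
finger_force: 3.5
time_s: 6.25
tool_pos: [452.5, 181.7, 38.9]
orientation: [0.001, 0.998, -0.066, 0.001]
contact_force: [1.2, -20.0, 7.1]
width: 0.2
finger_force: 10.2
```

```bash
python3 -m handwheel '[{"x":0,"y":-1,"z":0,"wx":0,"wy":0,"wz":0,"grip":1},{"x":0,"y":-1,"z":0,"wx":0,"wy":0,"wz":0,"grip":1}]'
```

```text
time_s: 6.45
tool_pos: [452.5, 181.8, 38.9]
orientation: [0.003, 0.998, -0.066, 0.001]
contact_force: [1.6, -32.5, 10.5]
width: 0.1
finger_force: 15.9
```

```bash
python3 -m handwheel '[{"x":0,"y":0,"z":0,"wx":0,"wy":0,"wz":0,"grip":1},{"x":0,"y":0,"z":0,"wx":0,"wy":0,"wz":0,"grip":1},{"x":0,"y":10,"z":0,"wx":0,"wy":0,"wz":0,"grip":1},{"x":0,"y":12,"z":0,"wx":0,"wy":0,"wz":0,"grip":1},{"x":0,"y":0,"z":-45,"wx":0,"wy":0,"wz":0,"grip":1},{"x":0,"y":0,"z":-45,"wx":0,"wy":0,"wz":0,"grip":0},{"x":0,"y":0,"z":-45,"wx":0,"wy":0,"wz":0,"grip":-1},{"x":0,"y":0,"z":-45,"wx":0,"wy":0,"wz":-0.069,"grip":-1}]'
python3 -m handwheel '[{"x":21,"y":0,"z":0,"wx":0,"wy":0,"wz":0,"grip":-1},{"x":0,"y":45,"z":0,"wx":0,"wy":0,"wz":0,"grip":-1},{"x":0,"y":45,"z":0,"wx":0,"wy":0,"wz":0,"grip":-1},{"x":0,"y":45,"z":0,"wx":0,"wy":0,"wz":0,"grip":-1},{"x":0,"y":45,"z":0,"wx":0,"wy":0,"wz":0,"grip":-1},{"x":0,"y":45,"z":0,"wx":0,"wy":0,"wz":0,"grip":-1},{"x":0,"y":45,"z":0,"wx":0,"wy":0,"wz":0,"grip":-1},{"x":0,"y":45,"z":0,"wx":0,"wy":0,"wz":0,"grip":-1},{"x":0,"y":45,"z":0,"wx":0,"wy":0,"wz":0,"grip":-1},{"x":0,"y":0,"z":0,"wx":0,"wy":0,"wz":0,"grip":-1}]'
python3 - <<'E'
from h import *
c=cam("top");s=cam("side")
im=np.hstack([cv2.resize(c[0][170:290,100:230],None,fx=3,fy=3,interpolation=2),cv2.resize(s[0][240:360,190:320],None,fx=3,fy=3,interpolation=2)])
im2=np.hstack([cv2.resize(c[0][150:220,230:360],None,fx=3,fy=3,interpolation=2),cv2.resize(s[0][130:200,250:380],None,fx=3,fy=3,interpolation=2)])
save(np.vstack([im,im2]),"p3.png")
E
```

```text
time_s: 7.25
tool_pos: [448.1, 163.5, 219.6]
orientation: [-0.0, 1.0, -0.031, 0.0]
contact_force: [0.8, 0.6, 0.0]
width: 43.2
finger_force: 0.0
time_s: 8.25
tool_pos: [446.1, -201.7, 217.6]
orientation: [0.001, 0.999, -0.035, 0.001]
contact_force: [-0.2, 1.0, 0.8]
width: 85.2
finger_force: 0.0
```

View pics/p3.png

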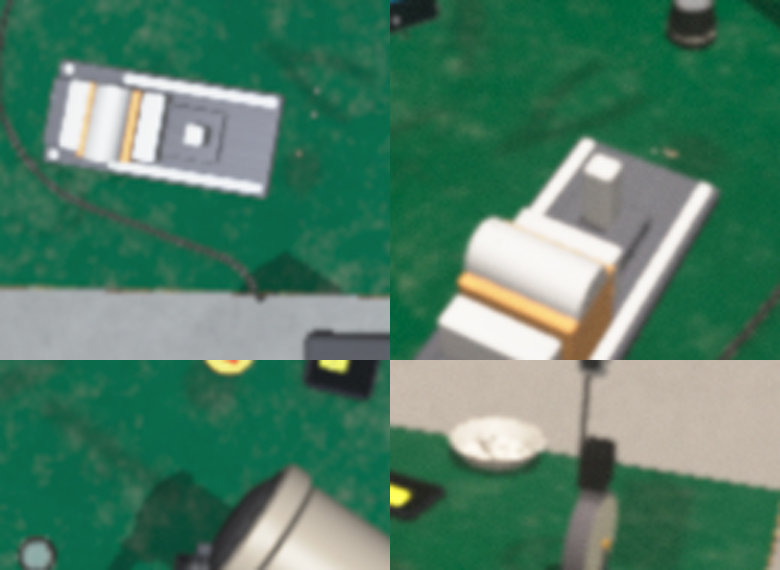

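Jaw is shut: in the top crop the offcut sits between both jaws, stud at about (104,124). The gauge still stands under the gripper, handle at about (597,465) in the lower right crop.

```bash
python3 -m handwheel '[{"x":0,"y":3,"z":35,"wx":0,"wy":0,"wz":0,"grip":-1},{"x":0,"y":0,"z":35,"wx":0,"wy":0,"wz":0,"grip":-1},{"x":0,"y":0,"z":37,"wx":0,"wy":0,"wz":0,"grip":-1},{"x":0,"y":0,"z":0,"wx":0,"wy":0,"wz":0,"grip":-1},{"x":0,"y":0,"z":0,"wx":0,"wy":0,"wz":0,"grip":0.2},{"x":0,"y":0,"z":0,"wx":0,"wy":0,"wz":0,"grip":0.2}]' 40
python3 -m handwheel '[{"x":0,"y":0,"z":0,"wx":0,"wy":0,"wz":0,"grip":0.3},{"x":0,"y":0,"z":0,"wx":0,"wy":0,"wz":0,"grip":1},{"x":0,"y":0,"z":0,"wx":0,"wy":0,"wz":0,"grip":1},{"x":0,"y":0,"z":0,"wx":0,"wy":0,"wz":0,"grip":1},{"x":0,"y":0,"z":0,"wx":0,"wy":0,"wz":0,"grip":1}]'
python3 - <<'E'
from h import *
np.set_printoptions(precision=1,suppress=True)
c=cam("top");s=cam("side")
for t in("stud_crest","offcut","gauge_grip","pointer_tip","mark_point"):
  for n,k in(("top",c),("side",s)):
    f=bot.find_in(n,t)
    if f: print(t,n,np.array(f[0]["xy"]),f[0]["score"],onz(k,f[0]["xy"],80 if "s" in t[:1] else 62))
print(onz(c,(100+104/3,170+124/3),80), onz(c,(100+76/3,170+117/3),52))
im=np.hstack([cv2.resize(c[0][150:240,280:370],None,fx=4,fy=4,interpolation=2),cv2.resize(s[0][120:210,260:350],None,fx=4,fy=4,interpolation=2)])
save(im,"p4.png")
E
```

```text
time_s: 8.95
tool_pos: [447.6, -200.2, 112.3]
orientation: [0.001, 1.0, -0.032, 0.001]
contact_force: [-0.2, 0.3, -0.2]
width: 58.9
finger_force: 0.0
time_s: 9.45
tool_pos: [447.0, -200.9, 111.7]
orientation: [0.001, 0.999, -0.032, 0.001]
contact_force: [-0.2, -0.4, 7.7]
width: 30.1
finger_force: 41.7
stud_crest top [140.9 211.6] 0.79 [460.3 263.9  80. ]
stud_crest side [241.9 335.7] 0.92 [450.9 308.   80. ]
offcut top [137.1 209.3] 0.88 [466.6 279.4  62. ]
offcut side [242.1 335. ] 0.76 [456.9 292.8  62. ]
gauge_grip top [159.4 213.8] 0.67 [455.5 216.2  62. ]
gauge_grip side [317.2 195.8] 0.85 [ 439.8 -165.7   62. ]
[460.6 281.2  80. ] [466.7 315.4  52. ]
```

View pics/p4.png

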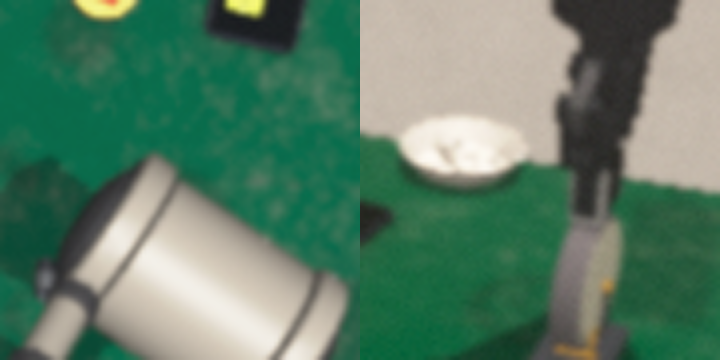

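The handle sits gripped (30.1 mm) in the fingers and the gauge is upright in the side view. Next I lift it and carry it over to the stud.

```bash
python3 -m handwheel '[{"x":0,"y":0,"z":-20,"wx":0,"wy":0,"wz":0,"grip":1},{"x":0,"y":0,"z":-35,"wx":0,"wy":0,"wz":0,"grip":1},{"x":0,"y":0,"z":-35,"wx":0,"wy":0,"wz":0,"grip":1},{"x":0,"y":0,"z":-30,"wx":0,"wy":0,"wz":0,"grip":1},{"x":0,"y":0,"z":-20,"wx":0,"wy":0,"wz":0.07,"grip":1},{"x":-24,"y":0,"z":0,"wx":0,"wy":0,"wz":0,"grip":1},{"x":-25,"y":0,"z":0,"wx":0,"wy":0,"wz":0,"grip":1},{"x":0,"y":-20,"z":0,"wx":0,"wy":0,"wz":0,"grip":1},{"x":0,"y":-40,"z":0,"wx":0,"wy":0,"wz":0,"grip":1},{"x":0,"y":-40,"z":0,"wx":0,"wy":0,"wz":0,"grip":1}]' 60
python3 -m handwheel '[{"x":0,"y":-40,"z":0,"wx":0,"wy":0,"wz":0,"grip":1},{"x":0,"y":-40,"z":0,"wx":0,"wy":0,"wz":0,"grip":1},{"x":0,"y":-40,"z":0,"wx":0,"wy":0,"wz":0,"grip":1},{"x":0,"y":-40,"z":0,"wx":0,"wy":0,"wz":0,"grip":1},{"x":0,"y":-40,"z":0,"wx":0,"wy":0,"wz":0,"grip":1},{"x":0,"y":-40,"z":0,"wx":0,"wy":0,"wz":0,"grip":1},{"x":0,"y":-40,"z":0,"wx":0,"wy":0,"wz":0,"grip":1},{"x":0,"y":-40,"z":0,"wx":0,"wy":0,"wz":0,"grip":1},{"x":0,"y":-40,"z":0,"wx":0,"wy":0,"wz":0,"grip":1},{"x":0,"y":-20,"z":0,"wx":0,"wy":0,"wz":0,"grip":1}]'
python3 -m handwheel '[{"x":0,"y":0,"z":0,"wx":0,"wy":0,"wz":0,"grip":1},{"x":0,"y":0,"z":0,"wx":0,"wy":0,"wz":0,"grip":1},{"x":0,"y":0,"z":0,"wx":0,"wy":0,"wz":0,"grip":1},{"x":0,"y":0,"z":0,"wx":0,"wy":0,"wz":0,"grip":1}]'
```

```text
time_s: 11.05
tool_pos: [410.4, -93.7, 250.1]
orientation: [-0.0, 0.998, -0.068, -0.0]
contact_force: [1.2, 0.5, -3.3]
width: 29.5
finger_force: 60.8
time_s: 12.05
tool_pos: [461.3, 284.8, 249.5]
orientation: [-0.0, 0.998, -0.066, -0.001]
contact_force: [0.4, -0.9, -3.5]
width: 29.3
finger_force: 61.1
time_s: 12.45
tool_pos: [461.9, 280.9, 250.3]
orientation: [0.0, 0.998, -0.068, -0.0]
contact_force: [0.5, 0.2, -3.7]
width: 29.4
finger_force: 61.1
```

```bash
python3 - <<'E'
from h import *
np.set_printoptions(precision=1,suppress=True)
c=cam("top");s=cam("side")
for t in("pointer_tip","mark_point","gauge_grip","stud_crest"):
  for n,k in(("top",c),("side",s)):
    f=bot.find_in(n,t)
    print(t,n,[(np.array(x["xy"]),round(x["score"],2)) for x in f[:2]])
o=bot.get_obs();T=np.array(o["tool_pos"])
x=np.array([.991,-.133,0]);y=np.array([.133,.991,0])
b=T+[0,0,-111.7]; d=b+[0,0,58]
for nm,p in dict(foot=b,dial=d-14.5*x,tip=d-14.5*x-[0,0,36],dialtop=d+[0,0,45]).items(): print(nm,proj(s,p))
for a in(.2,.3,.4): print(a,proj(s,d-14.5*x+36*(np.sin(a)*y-np.array([0,0,np.cos(a)]))))
u=proj(s,d).astype(int);print(u)
save(cv2.resize(s[0][u[1]-50:u[1]+60,u[0]-65:u[0]+65],None,fx=5,fy=5,interpolation=2),"p5.png");print(u[0]-65,u[1]-50)
E
```

```text
pointer_tip top []
pointer_tip side []
mark_point top []
mark_point side []
gauge_grip top []
gauge_grip side [(array([244.5, 274.8]), 0.79)]
stud_crest top [(array([143.6, 201.9]), 0.43), (array([240.3, 214.8]), 0.34)]
stud_crest side [(array([242.2, 335.8]), 0.7), (array([241.1, 274.6]), 0.41)]
foot [241. 295.]
dial [249.1 269.3]
tip [249.2 287.6]
dialtop [239.9 241.7]
0.2 [246.9 290.3]
0.3 [245.8 291.3]
0.4 [244.7 292.2]
[240 266]
175 216
```

View pics/p5.png

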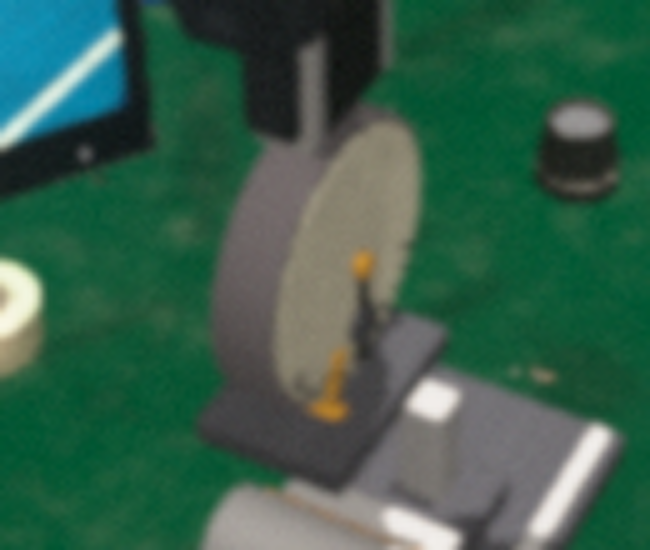

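The dial faces the side camera obliquely. Pointer hub is at (363,265) with the pointer hanging to about (368,350), and the orange mark runs from (341,350) to (330,410), on the +y side.

```bash
cat > mk.py <<'E'
from h import *
from scipy.optimize import least_squares
from scipy.spatial.transform import Rotation as Ro
def mark(tilt=0.0,b=None,n=None,show=True):
    """fit mark angle & pixel offset; gauge axes from tool yaw + tilt"""
    s=cam("side");o=bot.get_obs();w=o["orientation"]
    R=Ro.from_quat([w[1],w[2],w[3],w[0]]).as_matrix()
    x=R[:,0];y=-R[:,1];z=-R[:,2]
    foot=np.array(o["tool_pos"])-111.7*z; d=foot+58*z
    u=proj(s,d).astype(int)
    hsv=cv2.cvtColor(s[0],cv2.COLOR_RGB2HSV)
    m=cv2.inRange(hsv,(10,150,90),(30,255,255)); m[:u[1]-40]=0;m[u[1]+45:]=0;m[:,:u[0]-30]=0;m[:,u[0]+35:]=0
    k,l,st,ce=cv2.connectedComponentsWithStats(m)
    for i in range(1,k):
        if st[i,4]>3: print("blob",st[i],ce[i])
    for h in(-10.5,-14.5): print("hub",h,proj(s,d+h*x))
    for a in np.arange(.15,.5,.05):
        e=lambda r,h=-10.5:proj(s,d+h*x+r*(np.sin(a)*y-np.cos(a)*z))
        print(round(a,2),"r28",e(28),"r45",e(45),"r36",e(36.5))
    return s,u
if __name__=="__main__":
    np.set_printoptions(precision=1,suppress=True); mark()
E
python3 mk.py
```

```text
blob [246 267   3   5  11] [247. 269.]
blob [237 288   7  13  33] [240.7 295.6]
hub -10.5 [246.7 268.4]
hub -14.5 [249.1 269.3]
0.15 r28 [245.5 284.3] r45 [244.7 293.7] r36 [245.1 289. ]
0.2 r28 [245.  284.8] r45 [244.  294.5] r36 [244.5 289.7]
0.25 r28 [244.6 285.2] r45 [243.3 295.2] r36 [243.9 290.2]
0.3 r28 [244.1 285.6] r45 [242.6 295.8] r36 [243.3 290.7]
0.35 r28 [243.7 285.9] r45 [241.9 296.4] r36 [242.8 291.2]
0.4 r28 [243.2 286.2] r45 [241.1 296.9] r36 [242.2 291.6]
0.45 r28 [242.8 286.5] r45 [240.4 297.4] r36 [241.6 292. ]
```

```bash
python3 -m handwheel '[{"x":0,"y":0,"z":25,"wx":0,"wy":0,"wz":0,"grip":1},{"x":0,"y":0,"z":20,"wx":0,"wy":0,"wz":0,"grip":1},{"x":0,"y":0,"z":7,"wx":0,"wy":0,"wz":0,"grip":1},{"x":0,"y":0,"z":3,"wx":0,"wy":0,"wz":0,"grip":1},{"x":0,"y":0,"z":1,"wx":0,"wy":0,"wz":0,"grip":1},{"x":0,"y":0,"z":0,"wx":0,"wy":0,"wz":0,"grip":1},{"x":0,"y":0,"z":0,"wx":0,"wy":0,"wz":0,"grip":1}]' 80
python3 -m handwheel '[{"x":0,"y":0,"z":1,"wx":0,"wy":0,"wz":0,"grip":1},{"x":0,"y":0,"z":1,"wx":0,"wy":0,"wz":0,"grip":1}]'
```

```text
time_s: 13.7
tool_pos: [462.3, 282.2, 195.1]
orientation: [-0.0, 0.998, -0.067, 0.001]
contact_force: [0.3, 0.5, -3.2]
width: 29.5
finger_force: 80.3
time_s: 13.9
tool_pos: [462.1, 282.0, 192.5]
orientation: [-0.0, 0.998, -0.067, 0.0]
contact_force: [0.6, 0.2, -4.1]
width: 28.8
finger_force: 80.3
```

```bash
python3 -m handwheel '[{"x":0,"y":0,"z":0.7,"wx":0,"wy":0,"wz":0,"grip":1},{"x":0,"y":0,"z":0.5,"wx":0,"wy":0,"wz":0,"grip":1}]'
python3 -m handwheel '[{"x":0,"y":0,"z":0.5,"wx":0,"wy":0,"wz":0,"grip":1},{"x":0,"y":0,"z":0,"wx":0,"wy":0,"wz":0,"grip":1}]'
```

```text
time_s: 14.1
tool_pos: [462.0, 282.0, 191.7]
orientation: [-0.0, 0.998, -0.067, 0.0]
contact_force: [-1.5, -2.0, 3.6]
width: 28.8
finger_force: 81.4
time_s: 14.3
tool_pos: [462.1, 282.0, 191.6]
orientation: [-0.0, 0.998, -0.067, 0.001]
contact_force: [-2.0, -1.6, 5.5]
width: 29.3
finger_force: 81.7
```

```bash
python3 -m handwheel '[{"x":0,"y":0,"z":0.5,"wx":0,"wy":0,"wz":0,"grip":1},{"x":0,"y":0,"z":0.3,"wx":0,"wy":0,"wz":0,"grip":1}]'
```

```text
time_s: 14.5
tool_pos: [462.1, 282.0, 191.6]
orientation: [-0.0, 0.998, -0.067, 0.001]
contact_force: [-4.7, -2.3, 12.0]
width: 29.1
finger_force: 82.3
```

```bash
python3 -m handwheel '[{"x":0,"y":0,"z":-0.3,"wx":0,"wy":0,"wz":0,"grip":1},{"x":0,"y":0,"z":0,"wx":0,"wy":0,"wz":0,"grip":1},{"x":0,"y":-2.8,"z":0.03,"wx":-0.025,"wy":0,"wz":0,"grip":1},{"x":0,"y":-2.8,"z":0.02,"wx":-0.025,"wy":0,"wz":0,"grip":1},{"x":0,"y":-2.8,"z":0,"wx":-0.025,"wy":0,"wz":0,"grip":1}]'
python3 -m handwheel '[{"x":0,"y":-2.8,"z":0,"wx":-0.025,"wy":0,"wz":0,"grip":1},{"x":0,"y":-2.8,"z":-0.02,"wx":-0.025,"wy":0,"wz":0,"grip":1}]'
```

```text
time_s: 15.0
tool_pos: [463.3, 290.4, 191.6]
orientation: [0.038, 0.997, -0.067, -0.002]
contact_force: [-3.3, -0.1, 9.1]
width: 29.1
finger_force: 81.9
time_s: 15.2
tool_pos: [464.0, 296.0, 191.2]
orientation: [0.063, 0.996, -0.067, -0.003]
contact_force: [-3.8, -1.2, 9.5]
width: 28.9
finger_force: 82.0
```

```bash
python3 -m handwheel '[{"x":0,"y":-2.8,"z":-0.02,"wx":-0.025,"wy":0,"wz":0,"grip":1},{"x":0,"y":-2.8,"z":-0.03,"wx":-0.025,"wy":0,"wz":0,"grip":1},{"x":0,"y":-2.8,"z":-0.04,"wx":-0.025,"wy":0,"wz":0,"grip":1},{"x":0,"y":-2.8,"z":-0.05,"wx":-0.025,"wy":0,"wz":0,"grip":1}]'
python3 -m handwheel '[{"x":0,"y":-2.8,"z":-0.06,"wx":-0.025,"wy":0,"wz":0,"grip":1},{"x":0,"y":-2.8,"z":-0.08,"wx":-0.025,"wy":0,"wz":0,"grip":1},{"x":0,"y":0,"z":0,"wx":0,"wy":0,"wz":0,"grip":1},{"x":0,"y":0,"z":0,"wx":0,"wy":0,"wz":0,"grip":1},{"x":0,"y":0,"z":0,"wx":0,"wy":0,"wz":0,"grip":1}]'
python3 -m handwheel '[{"x":0,"y":0,"z":0,"wx":0,"wy":0,"wz":0,"grip":1},{"x":0,"y":0,"z":0,"wx":0,"wy":0,"wz":0,"grip":1},{"x":0,"y":0,"z":0,"wx":0,"wy":0,"wz":0,"grip":1},{"x":0,"y":0,"z":0,"wx":0,"wy":0,"wz":0,"grip":1},{"x":0,"y":0,"z":0,"wx":0,"wy":0,"wz":0,"grip":1},{"x":0,"y":0,"z":0,"wx":0,"wy":0,"wz":0,"grip":1},{"x":0,"y":0,"z":0,"wx":0,"wy":0,"wz":0,"grip":1},{"x":0,"y":0,"z":0,"wx":0,"wy":0,"wz":0,"grip":1},{"x":0,"y":0,"z":0,"wx":0,"wy":0,"wz":0,"grip":1},{"x":0,"y":0,"z":0,"wx":0,"wy":0,"wz":0,"grip":1}]'
python3 mk.py; python3 - <<'E'
from h import *
s=cam("side");t=cam("top")
save(np.hstack([cv2.resize(s[0][235:320,205:290],None,fx=7,fy=7,interpolation=2),]),"p6.png")
E
```

```text
time_s: 15.6
tool_pos: [465.5, 307.0, 189.8]
orientation: [0.112, 0.991, -0.067, -0.007]
contact_force: [-2.9, -0.0, 11.1]
width: 29.2
finger_force: 82.2
time_s: 16.1
tool_pos: [466.4, 312.9, 188.7]
orientation: [0.136, 0.988, -0.066, -0.008]
contact_force: [-4.0, 1.0, 10.0]
width: 29.2
finger_force: 82.3
time_s: 17.1
tool_pos: [466.4, 312.9, 188.6]
orientation: [0.136, 0.988, -0.067, -0.008]
contact_force: [-2.9, 1.4, 10.3]
width: 29.0
finger_force: 82.3
blob [240 304   4   5  14] [241.5 306. ]
blob [237 322   6  10  31] [239.5 327.6]
hub -10.5 [241.4 305.3]
hub -14.5 [243.7 306.2]
0.15 r28 [242.7 316.7] r45 [243.4 323.3] r36 [243.1 320. ]
0.2 r28 [242.2 317.3] r45 [242.7 324.4] r36 [242.5 320.9]
0.25 r28 [241.8 318. ] r45 [242.  325.4] r36 [241.9 321.8]
0.3 r28 [241.3 318.6] r45 [241.3 326.5] r36 [241.3 322.6]
0.35 r28 [240.9 319.2] r45 [240.6 327.4] r36 [240.7 323.4]
0.4 r28 [240.4 319.8] r45 [239.9 328.4] r36 [240.2 324.1]
0.45 r28 [240.  320.3] r45 [239.2 329.2] r36 [239.6 324.8]
```

View pics/p6.png

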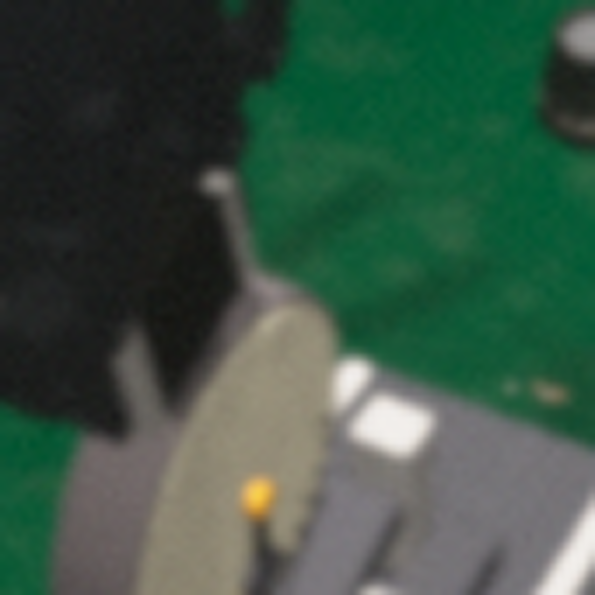

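```bash
python3 - <<'E'
from h import *
s=cam("side")
save(cv2.resize(s[0][295:345,215:270],None,fx=12,fy=12,interpolation=2),"p7.png")
g=s[0][318:334,232:252].astype(int)
for i,r in enumerate(g): print(318+i," ".join("%3d/%3d"%(p[0],p[2]) for p in r))
E
```

```text
318 138/112 137/113 138/111 138/113 144/116 143/118 139/114 118/ 99  94/ 87  74/ 72  61/ 58  68/ 64  85/ 83  95/ 95 107/107 118/118 122/124 122/124 124/126 124/126
319 137/111 139/115 140/114 142/115 144/117 145/117 140/113 119/ 96  87/ 76  65/ 60  61/ 60  73/ 72  93/ 92 105/104 113/114 118/119 119/122 124/125 121/123 122/124
320 138/111 138/112 138/110 139/113 144/116 148/115 144/105 128/ 87  95/ 67  69/ 53  55/ 51  75/ 71  96/ 95 113/112 117/118 120/120 121/123 124/127 123/125 124/125
321 137/110 137/111 138/111 139/112 146/116 151/113 156/ 99 144/ 71 114/ 53  78/ 43  61/ 51  69/ 69  99/100 116/117 122/123 121/123 123/124 125/125 125/126 120/122
322 137/112 136/112 138/113 139/111 142/115 152/111 160/ 93 154/ 65 126/ 45  93/ 41  68/ 52  78/ 75 105/103 117/116 124/124 124/125 124/126 123/124 123/126 122/121
323 133/108 138/112 137/111 139/112 143/115 153/111 161/ 89 157/ 61 135/ 48 105/ 53  83/ 70  94/ 92 109/109 119/120 120/121 121/124 122/124 123/123 121/122 117/119
324 136/110 136/111 134/109 138/111 138/112 145/103 155/ 80 154/ 54 134/ 50 105/ 61  96/ 84 100/100 111/113 118/120 
[... 823 characters left out ...]
/123 119/121 112/112 103/102  95/ 92 129/123
330  98/ 81 101/ 83 103/ 83 103/ 76 135/ 74 176/ 64 199/ 58 204/ 53 220/ 55 225/ 67 199/ 88 156/107 127/117 116/115 113/113 107/107 102/102  92/ 92 109/104 163/153
331  94/ 78  92/ 78  97/ 85  92/ 80 102/ 76 126/ 71 148/ 66 167/ 60 188/ 61 186/ 73 156/ 92 131/109 116/112 107/106  98/ 97  88/ 90  84/ 83  97/ 93 149/139 203/189
332  93/ 78  85/ 75  85/ 78  82/ 78  83/ 79  93/ 83 104/ 84 117/ 75 127/ 71 126/ 79 114/ 94 107/103  97/ 98  88/ 87  82/ 81  76/ 74  81/ 78 125/117 187/175 226/214
333  81/ 74  75/ 70  75/ 74  80/ 79  84/ 85  93/ 94  98/ 95  93/ 88  90/ 78  92/ 83  92/ 90  86/ 88  83/ 81  80/ 77  74/ 74  69/ 69  91/ 89 153/145 204/192 228/216
```

View pics/p7.png

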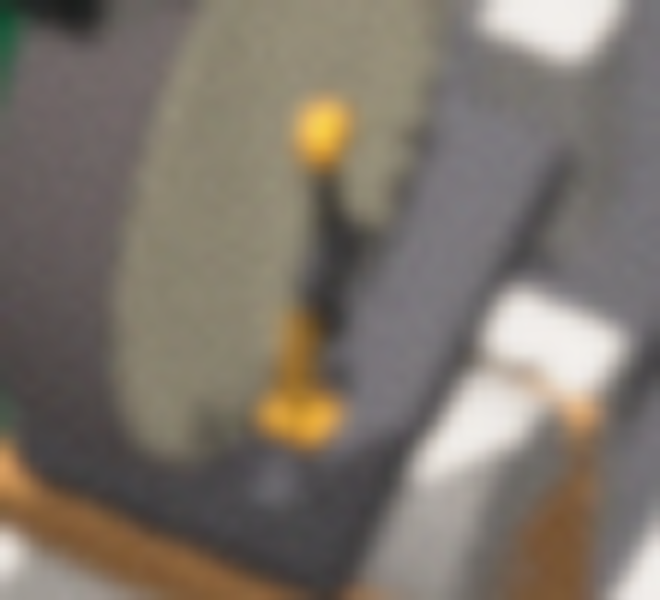

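The pointer (tip about (330,330)) sits just right of the brass mark (stem about (297,345)–(297,390)). Allowing for parallax, it is close to the mark, with slightly more lean needed. I'll measure the mark more carefully in the earlier unoccluded picture.

```bash
python3 - <<'E'
from h import *
np.set_printoptions(precision=2,suppress=True)
im=cv2.imread("pics/p5.png")[:,:,::-1]; g=cv2.resize(im,(130,110),interpolation=cv2.INTER_AREA).astype(int)
d=g[:,:,0]-g[:,:,2]
for r in range(284,301): print(r,d[r-216,236-175:252-175])
s=cam("side");T=np.array([461.9,280.9,250.3]);x=np.array([.991,-.133,0]);y=np.array([.133,.991,0]);z=np.array([0,0,1.])
D=T-53.7*z
off=np.array([247,269])-proj(s,D-14.5*x);print(off)
for a in(.2,.25,.3,.35,.4):
  R=lambda r,w,h:proj(s,D+h*x+r*(np.sin(a)*y-np.cos(a)*z)+w*(np.cos(a)*y+np.sin(a)*z))+off
  print(a,"L",[R(r,3.5,-10) for r in(28,36,45)],"R",[R(r,-3.5,-11.5) for r in(28,36,45)])
E
```

```text
284 [25 26 25 25 26 28 31 31 26 17  9  3  3  5  2  1]
285 [27 27 26 25 28 36 46 50 41 25 11  7  3  2  0  0]
286 [25 25 26 27 35 55 73 73 50 27 12  5  0  0  0 -2]
287 [24 23 25 27 40 70 90 82 53 27 11  4  2  1  0 -1]
288 [26 24 26 27 44 75 93 77 45 24 12  5  1  0 -1 -2]
289 [24 24 23 29 46 73 87 68 38 20 10  2  0 -1  0 -1]
290 [21 23 25 32 50 76 84 60 31 15  7  2 -2 -1  1  0]
291 [21 23 25 34 58 81 81 53 24  7  2  1 -1 -2  1  0]
292 [21 22 25 38 69 89 78 46 18  2  0  2  1  0  1 -1]
293 [19 20 22 41 77 93 77 40 13  1 -1  2  1  0 -1 -1]
294 [18 18 24 47 78 92 72 34 10  0 -1 -1  0  0 -2 -2]
295 [19 26 38 62 86 90 69 36 12  2  0 -3 -1  0  0 -1]
296 [ 29  46  71  93 106 107  86  58  28  10   2   0  -1  -1   1   0]
297 [ 38  66  98 118 125 126 114  88  50  18   3  -1   0   0   0   0]
298 [ 31  56  86 111 125 130 121  94  52  18   3  -1  -1   0   0   0]
299 [12 27 45 69 87 99 93 67 33 10  2  0  0  0  1 -1]
300 [ 1  5 12 24 36 45 41 27 13  4  2  0  0  0  0  1]
[-2.42  0.21]
0.2 L [array([241.47, 285.49]), array([241.  , 290.08]), array([240.48, 295.2 ])] R [array([244.62, 283.61]), array([244.14, 288.18]), array([243.61, 293.26])]
0.25 L [array([241.02, 285.82]), array([240.43, 290.54]), array([239.77, 295.81])] R [array([244.16, 284.14]), array([243.56, 288.83]), array([242.89, 294.06])]
0.3 L [array([240.58, 286.1 ]), array([239.86, 290.94]), array([239.05, 296.35])] R [array([243.7 , 284.62]), array([242.98, 289.43]), array([242.16, 294.8 ])]
0.35 L [array([240.15, 286.34]), array([239.3 , 291.29]), array([238.35, 296.83])] R [array([243.25, 285.07]), array([242.39, 289.98]), array([241.44, 295.48])]
0.4 L [array([239.73, 286.53]), array([238.75, 291.59]), array([237.66, 297.24])] R [array([242.8 , 285.47]), array([241.82, 290.48]), array([240.73, 296.09])]
```

```bash
python3 -m handwheel '[{"x":0,"y":-2.3,"z":-0.08,"wx":-0.02,"wy":0,"wz":0,"grip":1},{"x":0,"y":-2.3,"z":-0.1,"wx":-0.02,"wy":0,"wz":0,"grip":1},{"x":0,"y":0,"z":0,"wx":0,"wy":0,"wz":0,"grip":1},{"x":0,"y":0,"z":0,"wx":0,"wy":0,"wz":0,"grip":1},{"x":0,"y":0,"z":0,"wx":0,"wy":0,"wz":0,"grip":1},{"x":0,"y":0,"z":0,"wx":0,"wy":0,"wz":0,"grip":1},{"x":0,"y":0,"z":0,"wx":0,"wy":0,"wz":0,"grip":1},{"x":0,"y":0,"z":0,"wx":0,"wy":0,"wz":0,"grip":1},{"x":0,"y":0,"z":0,"wx":0,"wy":0,"wz":0,"grip":1},{"x":0,"y":0,"z":0,"wx":0,"wy":0,"wz":0,"grip":1}]'
python3 -m handwheel '[{"x":0,"y":0,"z":0,"wx":0,"wy":0,"wz":0,"grip":1},{"x":0,"y":0,"z":0,"wx":0,"wy":0,"wz":0,"grip":1},{"x":0,"y":0,"z":0,"wx":0,"wy":0,"wz":0,"grip":1},{"x":0,"y":0,"z":0,"wx":0,"wy":0,"wz":0,"grip":1},{"x":0,"y":0,"z":0,"wx":0,"wy":0,"wz":0,"grip":1},{"x":0,"y":0,"z":0,"wx":0,"wy":0,"wz":0,"grip":1},{"x":0,"y":0,"z":0,"wx":0,"wy":0,"wz":0,"grip":1},{"x":0,"y":0,"z":0,"wx":0,"wy":0,"wz":0,"grip":1},{"x":0,"y":0,"z":0,"wx":0,"wy":0,"wz":0,"grip":1},{"x":0,"y":0,"z":0,"wx":0,"wy":0,"wz":0,"grip":1}]'
python3 mk.py; python3 - <<'E'
from h import *
from scipy.spatial.transform import Rotation as Ro
np.set_printoptions(precision=1,suppress=True)
s=cam("side");o=bot.get_obs();w=o["orientation"]
R=Ro.from_quat([w[1],w[2],w[3],w[0]]).as_matrix();x,y,z=R[:,0],-R[:,1],-R[:,2];D=np.array(o["tool_pos"])-53.7*z
th=np.arctan2(np.hypot(*z[:2]),z[2]);print("tilt",th)
a=th;p=lambda r,wd,h:proj(s,D+h*x+r*(np.sin(a)*y-np.cos(a)*z)+wd*(np.cos(a)*y+np.sin(a)*z))
print("hub,tip",p(0,0,-14.5),p(36,0,-14.5),"mark if on: L",p(32,3.5,-10),p(40,3.5,-10),"R",p(32,-3.5,-11.5),p(40,-3.5,-11.5))
g=s[0].astype(int);
for r in range(316,336): print(r,(g[r,233:250,0]-g[r,233:250,2]),g[r,233:250,0])
save(cv2.resize(s[0][290:345,205:275],None,fx=10,fy=10,interpolation=2),"p8.png")
E
```

```text
time_s: 18.35
tool_pos: [467.1, 317.4, 187.6]
orientation: [0.155, 0.986, -0.066, -0.009]
contact_force: [-2.6, 2.0, 10.1]
width: 29.2
finger_force: 82.3
time_s: 19.35
tool_pos: [467.0, 317.4, 187.6]
orientation: [0.155, 0.986, -0.066, -0.009]
contact_force: [-2.1, 2.3, 9.8]
width: 29.1
finger_force: 82.3
blob [239 306   4   4  13] [240.6 307.4]
blob [237 324   5   8  21] [239.2 328.6]
hub -10.5 [240.5 306.6]
hub -14.5 [242.8 307.6]
0.15 r28 [242.2 317.4] r45 [243.2 323.7] r36 [242.7 320.6]
0.2 r28 [241.8 318.1] r45 [242.5 324.8] r36 [242.1 321.5]
0.25 r28 [241.3 318.8] r45 [241.8 325.9] r36 [241.5 322.4]
0.3 r28 [240.9 319.5] r45 [241.1 327. ] r36 [241.  323.3]
0.35 r28 [240.4 320.1] r45 [240.3 328. ] r36 [240.4 324.1]
0.4 r28 [239.9 320.7] r45 [239.6 329. ] r36 [239.8 324.9]
0.45 r28 [239.5 321.3] r45 [238.9 329.9] r36 [239.2 325.6]
tilt 0.31273748216885516
hub,tip [242.8 307.5] [243.1 324.2] mark if on: L [239.4 322.9] [239.4 326.5] R [242.5 320.1] [242.5 323.7]
316 [30 27 27 28 26 24 19 10  3  3  7 11 12  5 -2 -1 -1] [148 147 147 148 146 136 120  92  66  57  74  91 101 101 106 11
[... 1787 characters left out ...]
163 191 221 223 185 146 123 119 120 117 109  98]
331 [ 20  18  23  43  71  98 127 145 125  64  15   4  -3  -1  -1   0   4] [107 108 103 114 133 151 180 206 199 160 127 123 120 119 113 101 108]
332 [15 11 12 17 30 49 73 89 65 26  4 -2 -1 -1 -1  2  7] [100  90  87  88 101 115 136 157 148 131 120 120 119 115 108 103 132]
333 [ 9  6  2  2  4 10 19 27 16  5 -1 -3 -1  0  2  3 10] [ 91  84  81  79  78  82  94 107 112 116 118 118 120 113 103 112 162]
334 [ 3  1  0 -2 -1  3  3  5 -1 -1 -1  0 -2  0  2  7 12] [ 81  77  77  77  79  81  88  96 108 115 120 120 115 108  99 129 189]
335 [-1 -2  0 -1 -2  0 -1  0 -2 -1 -1 -3 -2 -1  5  7 11] [ 76  77  84  86  92  94  98 109 114 116 118 119 113 100 107 154 209]
```

View pics/p8.png

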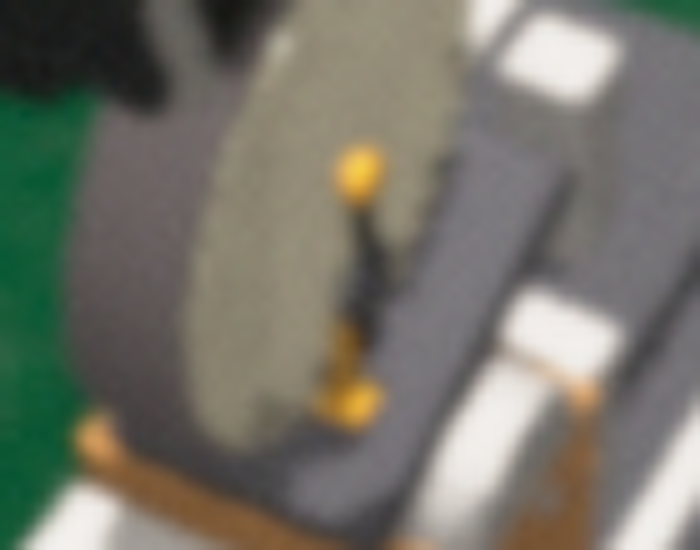

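The pointer tip (about (363,335)) now lies over the brass mark with the parallax expected at exact alignment. The mark's measured left edge is 237.55 px, against 237.5 px predicted.

```bash
python3 -c "
from cell import bot
print(bot.hand_in())"
```

```text
the job is handed in; nothing more can be done
None
```

I handed the job in at about 19.5 s with the jaw shut on the offcut and the gauge held on the stud with about 14 N, its pointer on the mark at a lean of about 0.31 rad; the hand-in call returned no verdict.

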